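# Set up the dial balance with the check weight

## Robot

A 6-joint arm with a two-finger parallel gripper is mounted at the origin on the work surface. World frame = base frame: x ahead of the robot, y to its left, z up, the work surface at z = 0. Lengths are in m, angles in degrees, forces in N, time in s.
With the tool pointing down it reaches from about 0.35 to 0.875 m from the base axis. Payload 4.2 kg.
Tool frame: the origin (TCP) lies on the mounting face of the last link; the fingertips stand 182 mm ahead of it and the grasp point (between the pads) lies 164 mm ahead of it (r.tcp_to_grasp is the distance from the TCP to the grasp point, in m); z points along the fingers, y is the line along which they close (so a half turn about z gives the same grasp; the last joint's range is limited). The gripper opens to 87 mm and grips with 3 to 60 N. Pads are 19 mm wide; open, the fingers measure 117 mm over their backs; the gripper's body (75 mm by 190 mm) begins 51 mm behind the grasp point.
Start: joints at [90.39, 22.042, 0.453, 0, -68.411, -14.817], TCP at [0.156, 0.605, 0.405] pointing down, gripper open.
Joint ranges: [-179.83, 179.83], [-69.29, 118.12], [-61.27, 80.66], [-181.25, 117.63], [-171.15, -9.14], [-177.46, 177.46]. Speed limits (degrees/s): [159.86, 159.86, 180, 180, 180, 180].

## Interface

Orientations are given as a 3x3 rotation matrix whose columns are the frame's x, y, z axes.
In Python, from station import sense, eyes, r gives the robot as it stands.
- The arm moves only by the tool jog_arm, never from a script. Its argument "increments" is a list of rows, each a list of 4 numbers: the shift along the tool's x, y, z normalised to -1 to 1, where 1 is 0.02 m, then the turn about the tool's z normalised to -1 to 1, where 1 is 0.08 rad. A call has 1 to 10 rows; each row shifts and turns the commanded pose from where the row before left it, along the tool's axes as they then stand; what a row does not reach is not made up. A row lasts 1/10 s, in which the tool goes at most 50 mm and 8.59 degrees, less where a joint would pass 70% of its speed; a pose out of reach is approached as far as the arm can. A call with a number of a shift or a turn outside -1 to 1 is refused whole. A call with a gripper value outside its range is refused whole. "grip" is the finger opening in mm, from 0 to 87, set as the call begins (left out, the last holds). The fingers move at their own pace and stop on an object; the grip force is fixed at half the most. Time passes only in rows, so rows that do not move let the fingers close. It gives the time, the measured TCP pose, the force, the opening and the grip force at its end, in the units of the state.
- sense(): the state, without advancing time (a new reading comes with each control period).
- eyes.capture(name): name is "scene" or "top" or "wrist"; returns the picture (420x560x3 uint8, blue, green, red); there is no depth.
- eyes.get_calibration(name): a dict with "camera_matrix" (3x3 intrinsics, pixels), "k1" (the pictures are not rectified: a ray, as slopes to the right and down, at radius r is drawn at 1 + k1 r^2 times it, then the intrinsics apply), "R" (3x3) and "t" (3): a world point X has camera coordinates R X + t; the wrist camera has in their place "T_tool_cam" (4x4, takes a point from camera to tool coordinates, whose origin is the TCP and whose axes are the flange's). Camera axes: x right, y down, z forward; pixel columns grow to the right and rows downward; lengths in m; the calibration is good to about 2 mm. A picture is of the moment at which its call begins: read the wrist's pose just before it. get_calibration takes no time and is no camera call.
- r.finish_job(): hands the job in; it is judged then, once.
Trained networks look in the newest picture that a camera, given by its name, has taken for a name from the list of things; names that differ only in an ending like _2 or _b are one class to them, and where a whole thing is asked for, a point or a joint stands for the part that bears it (a point fixed in the world has none). Each returns a list of dicts, best first, with "conf" (0 to 1); they miss things now and then, are a little off and sometimes report something else, mostly with a low value. They report only what shows in the picture. A call takes as long as a camera call. They do not tell look-alikes from the thing itself.
- eyes.spot_in(camera, name): "centre" ([x, y, z] in m, in world coordinates, good to about 4 mm: the middle of the surface that is visible of it).
- eyes.outline_of(camera, name): "mask" (420x560 bool, what is visible of it).
The state is a dict: "time_s": time; "joints": joint angles; "joint_velocities": joint speeds; "effort": joint torques, N m; "tcp_pos": TCP position; "ee_rot": TCP orientation; "wrist_force": force on the tool from outside, world axes, zero at the start; "moment": the same for the moment, N m; "gripper_width": opening from 0.0 (shut) to 1.0 (fully open); "gripper_force": force on a finger pad.
Only numpy, scipy, OpenCV 4.12 (cv2) and the standard library are available. Lean on these libraries where they do the work, as an engineer would, in place of code of your own. Each camera call takes 0.05 s, during which the arm holds its last target. There are 200 camera calls.

## Task

Check the dial balance: lift the larger of the two hanging check weights up and off its hook and set it down gently, upright, in the middle of the balance's pan, and let go of it. Then turn the balance's dial knob clockwise until its pointer is in line with the steel index tab at the dial's edge, and leave it there. Leave the smaller weight hanging, and the bottle, tip box and tube rack where they are.

Things in the scene. Friction and masses are not known exactly. Their poses are not given: they have to be found in the camera images.
- balance: Fixed white dial balance, 200 x 340 mm base, 30 mm high. Origin: centre of its underside; x away from the operator, y to its left, z up. Pan on the +y half, and on the -y half a panel (164 mm wide, its top from 36 to 96 mm high) that slopes 0.35 rad (20 degrees), facing up and to -x.
- pan_top (a point): Centre of the top of the round steel pan, 110 mm across, 4 mm thick, flat without rim, 80 mm above the bench. It is on a spring (0.9 N/mm, 12 mm travel) and sinks 5 to 10 mm under the big weight. z up.
- dial (a joint): Angle of the dial knob, rad, 0 to 4.7 between stops, grows clockwise seen from above; friction torque about 0.12 N m. It stays where it is left.
- dial_grip (a point): On the axis of the black dial knob, 34 mm above the panel, at the height to grip its bar. z axis: the knob's axis, out of the panel (20 degrees off vertical); x axis: along the bar to the pointer, turns with the knob. Skirt 80 mm across, up to 11 mm above the panel; bar grip 70 (x) x 14 (y) mm, 11 to 46 mm above the panel, a white line on its pointer half.
- dial_pointer (a point): Tip of the dial's pointer nose, 52 mm from the knob's axis, 4 mm above the panel.
- index (a joint): Angle of the index tab, on the same scale as the dial: the pointer is in line with it when the two values are equal. It is set by the lab and stays put.
- index_tip (a point): The point, 52 mm from the knob's axis and 4 mm above the panel, at which the pointer's tip must stop: the inner tip of the small dark steel index tab (25 x 9 mm) that lies on the panel around the knob.
- stand: Fixed stand: base plate 150 x 220 x 14 mm, two posts 130 mm apart, each with a hook of 8 mm bar that reaches to -x and dips, 190 mm above the bench. Hook tip 36 mm to -x of the dip, 18 mm above it; posts 55 mm to +x, 16 mm above it. Origin: under and midway between the dips; axes as the balance's. A weight comes off when raised 22 to 30 mm, then drawn 60 mm to -x.
- big_weight: The larger steel check weight, 0.5 to 0.75 kg, 146 mm high in all: cylinder 56 mm across and 48 mm high, above it an eye (opening 26 mm wide in y, 36 mm high) through which the hook passes along x, above it a flat grip tab 20 mm (x) by 14 mm (y) by 48 mm high. Origin: underside of the eye's top bar (on the hook); 90 mm above the weight's foot. z up.
- big_weight_grip (a point): Middle of the big weight's grip tab, 36 mm above its origin, 126 mm above its foot; the tab reaches 20 mm higher and 28 mm lower. Grip it across y from above.
- big_weight_foot (a point): Centre of the underside of the big weight.
- small_weight: The smaller check weight, 34 mm across, with the same eye and tab, 132 mm high in all, on the other hook (which hook varies). Origin: underside of the eye's top bar. Leave it hanging.
- wash_bottle: White bottle, 66 mm across, 170 mm high, standing. Origin under its centre. Leave it.
- tip_box: Grey closed box 85 x 125 x 60 mm. Origin under its centre. Leave it.
- tube_rack: Clear rack of white tubes, 70 x 160 mm, 70 mm high. Origin under its centre. Leave it.
Not all that is in view belongs to the job. Leave any green look-alike of the big_weight alone.

How it is judged:
By the outcome, as a careful person would: the job done as asked, in the order asked, and still so for the second after the job is handed in, with the robot touching nothing.
It also fails if it takes over 72 s, if anything falls off the work surface, if the arm or the gripper's body presses on something with over 40 N, if the wrist force passes 120 N, or if a joint passes its speed limit or range.

## Working session

There is one attempt and no reset: what is moved stays moved. The work goes in short steps, Python scripts to look and compute and a tool call to move; the robot and the scene stay as the last step left them, time stands still between calls to the robot, and variables do not carry over. Pictures are saved under pics/ and viewed, at most 10 in all, crops included, and the job is handed in when it is done.

Besides the shell and the picture viewer there is one more tool, called after "Request:" as name(argument=value, ...) on one line, values as JSON. jog_arm: Moves the arm, as the interface text tells. Its arguments: {"type":"object","properties":{"increments":{"type":"array"},"grip":{"type":"number"}},"required":["increments"]}

```bash
ls; mkdir -p pics; cat > h.py <<'E'
import numpy as np, cv2
from station import sense, eyes, r
def P(cam,X,st=None):
    c=eyes.get_calibration(cam);X=np.asarray(X,float)
    if cam=="wrist":
        st=st or sense();T=np.eye(4);T[:3,:3]=st["ee_rot"];T[:3,3]=st["tcp_pos"]
        M=np.linalg.inv(T@np.array(c["T_tool_cam"]));p=M[:3,:3]@X+M[:3,3]
    else: p=np.array(c["R"])@X+np.array(c["t"])
    a=p[:2]/p[2];a=a*(1+c["k1"]*(a@a));K=np.array(c["camera_matrix"]);return (K@[a[0],a[1],1])[:2]
def ray(cam,uv,st=None):
    c=eyes.get_calibration(cam);K=np.array(c["camera_matrix"])
    d=np.linalg.solve(K,[uv[0],uv[1],1])[:2];a=d.copy()
    for _ in range(20): a=d/(1+c["k1"]*(a@a))
    v=np.array([*a,1])
    if cam=="wrist":
        T=np.eye(4);T[:3,:3]=st["ee_rot"];T[:3,3]=st["tcp_pos"];M=T@np.array(c["T_tool_cam"])
        return M[:3,3],M[:3,:3]@v/np.linalg.norm(v)
    R=np.array(c["R"]);return -R.T@np.array(c["t"]),R.T@v/np.linalg.norm(v)
def tri(rays):
    A=0;b=0
    for o,d in rays:
        Q=np.eye(3)-np.outer(d,d);A=A+Q;b=b+Q@o
    x=np.linalg.solve(A,b);return x,[round(1e3*np.linalg.norm((np.eye(3)-np.outer(d,d))@(x-o)),1) for o,d in rays]
def atz(cam,uv,z,st=None):
    o,d=ray(cam,uv,st);return o+d*(z-o[2])/d[2]
E
python3 - <<'E'
from h import *
np.set_printoptions(precision=3,suppress=True)
st=sense();print(st["time_s"],st["tcp_pos"],np.array(st["ee_rot"]),st["gripper_width"])
for c in("scene","top","wrist"): cv2.imwrite(f"pics/{c}0.png",eyes.capture(c))
for c in("scene","top"):
    for n in("balance","pan_top","dial_grip","dial","dial_pointer","index_tip","stand","big_weight","big_weight_grip","small_weight","wash_bottle","tip_box","tube_rack"):
        try: print(c,n,[(np.round(q["centre"],3).tolist(),round(q["conf"],2)) for q in eyes.spot_in(c,n)][:3])
        except Exception as e: print(c,n,e)
    k=eyes.get_calibration(c);print(c,-np.array(k["R"]).T@np.array(k["t"]))
print(eyes.get_calibration("wrist"))
E
```

```text
pics
0.0 [0.156 0.605 0.404] [[ 0.968 -0.249 -0.   ]
 [-0.249 -0.968 -0.002]
 [ 0.     0.002 -1.   ]] 0.9999094856625057
scene balance [([0.55, -0.181, 0.054], 0.82)]
scene pan_top []
scene dial_grip [([0.512, -0.291, 0.088], 0.72), ([0.451, -0.524, 0.054], 0.35)]
scene dial [([0.512, -0.292, 0.088], 0.58)]
scene dial_pointer [([0.512, -0.287, 0.084], 0.82), ([0.506, -0.125, 0.081], 0.67), ([0.499, 0.305, 0.153], 0.67)]
scene index_tip []
scene stand [([0.544, 0.244, 0.01], 0.79)]
scene big_weight [([0.479, 0.43, 0.056], 0.92), ([0.587, 0.424, 0.053], 0.92), ([0.504, 0.302, 0.154], 0.6)]
scene big_weight_grip [([0.498, 0.305, 0.152], 0.89), ([0.589, 0.426, 0.049], 0.8), ([0.483, 0.426, 0.052], 0.69)]
scene small_weight [([0.504, -0.129, 0.08], 0.63), ([0.528, 0.173, 0.181], 0.62)]
scene wash_bottle [([0.433, 0.561, 0.092], 0.62)]
scene tip_box [([0.452, -0.525, 0.054], 0.78)]
scene tube_rack []
scene [1.744 0.97  1.238]
top balance [([0.503, -0.211, 0.051], 0.7)]
top pan_top [([0.502, -0.129, 0.078], 0.96), ([0.405, 0.538, 0.114], 0.67)]
top dial_grip [([0.509, -0.299, 0.081], 0.89)]
[... 311 characters left out ...]
[([0.568, 0.415, 0.051], 0.8), ([0.336, 0.347, 0.06], 0.78), ([0.465, 0.407, 0.057], 0.73)]
top small_weight [([0.519, 0.159, 0.188], 0.67)]
top wash_bottle [([0.41, 0.54, 0.114], 0.73), ([0.521, 0.164, 0.187], 0.64)]
top tip_box [([0.43, -0.544, 0.06], 0.63)]
top tube_rack [([0.773, -0.049, 0.053], 0.66), ([0.486, 0.286, 0.153], 0.4)]
top [ 0.333 -0.005  1.708]
{'camera_matrix': array([[329.475,   0.   , 279.068],
       [  0.   , 329.475, 206.249],
       [  0.   ,   0.   ,   1.   ]]), 'k1': 0.017827115504029316, 'T_tool_cam': array([[ 0.   , -0.969, -0.248,  0.067],
       [ 1.   ,  0.001, -0.   , -0.002],
       [ 0.   , -0.248,  0.969,  0.02 ],
       [ 0.   ,  0.   ,  0.   ,  1.   ]])}
```

```bash
python3 -c "
import cv2,numpy as np
a=cv2.imread('pics/scene0.png');print(a.shape)"
```

```text
(420, 560, 3)
```

View pics/scene0.png

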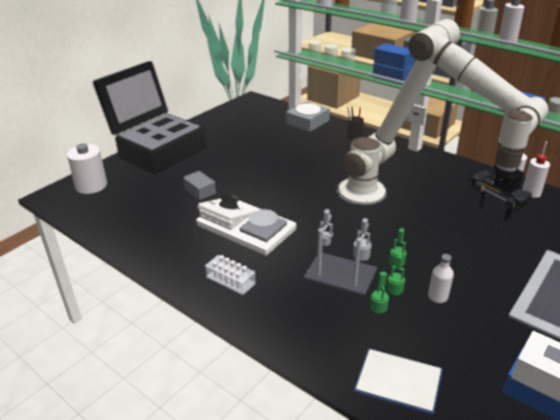

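View pics/top0.png

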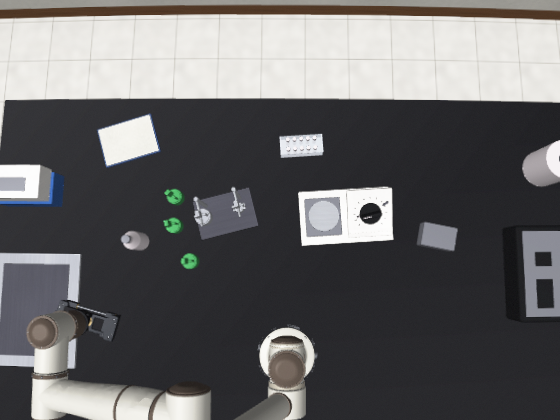

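Scene: big candidate hangs at (363,245), small at (326,235); green look-alikes at (399,252), (397,283), (380,300). Top: the left hanging one (202,215) looks the bigger, the right (238,207) the smaller; green at (173,196), (173,225), (190,261). The balance pan is at (323,216) and the dial at (371,213). I'll confirm with one enlarged composite.

```bash
python3 - <<'E'
import cv2,numpy as np
a=cv2.imread('pics/scene0.png')[200:300,300:410];b=cv2.imread('pics/top0.png')
f=lambda x:cv2.resize(x,(400,300),interpolation=cv2.INTER_CUBIC)
o=np.vstack([np.hstack([f(a),f(b[175:250,180:280])]),np.hstack([f(b[180:255,295:395]),f(cv2.imread('pics/scene0.png')[180:255,190:290])])])
cv2.imwrite('pics/c1.png',o)
E
```

```text
(no output)
```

View pics/c1.png

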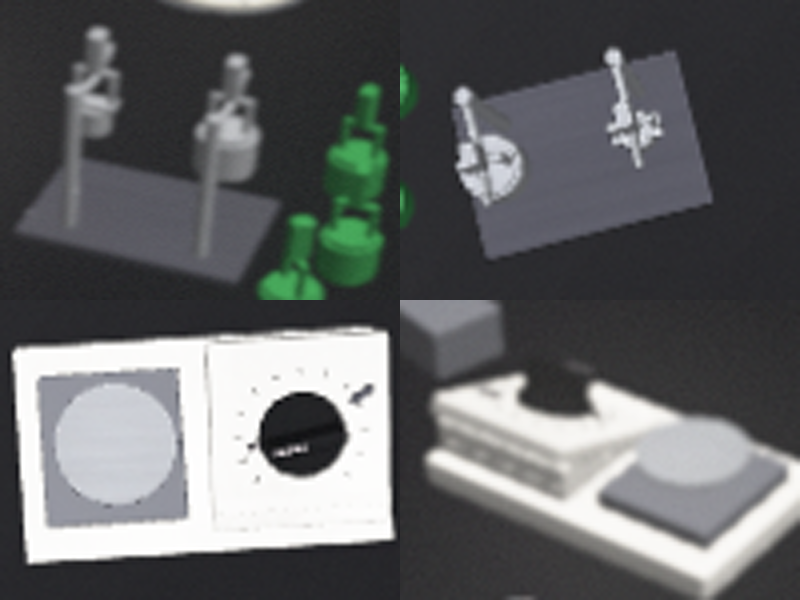

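The top-left crop settles it: the wide cylinder hangs on the +y hook (crop (490,165), full top image (202,215)). The other, at (238,207), is clearly narrower, and the green ones stand on the bench, so the +y hanging weight is the big one. The stand yaw is about +13°. I'll move to a wrist viewpoint.

Request:
jog_arm(increments=[[0,0,-0.8,-0.87],[0,0,-0.8,-0.87],[0,0,-0.8,-0.87],[0,0,-0.8,-0.87],[0,0,-0.8,-0.87],[0,0,-0.8,-0.87],[0,0,-0.8,-0.87]])

```text
time_s: 2.15
tcp_pos: [0.1557, 0.6052, 0.5175]
ee_rot: [[0.972, 0.236, -0.0], [0.236, -0.972, 0.0], [-0.0, -0.0, -1.0]]
wrist_force: [0.3, 0.1, -0.2]
gripper_width: 1.005
gripper_force: 0.0
```

Request:
jog_arm(increments=[[0.4,1,0,0],[0.4,1,0,0],[0.4,1,0,0],[0.4,1,0,0],[0.4,1,0,0],[0.4,1,0,0],[0.4,1,0,0],[0.4,1,0,0],[0.4,1,0,0],[0.4,1,0,0]])

```text
time_s: 3.15
tcp_pos: [0.281, 0.4279, 0.5168]
ee_rot: [[0.972, 0.233, 0.0], [0.233, -0.972, 0.0], [0.0, -0.0, -1.0]]
wrist_force: [0.2, 1.0, 0.7]
gripper_width: 1.001
gripper_force: 0.0
```

Request:
jog_arm(increments=[[0.4,1,0,0],[0.4,1,0,0],[0.4,1,0,0],[0.4,1,0,0],[0.4,1,0,0],[0.4,1,0,0],[0.4,1,0,0],[0.4,1,0,0],[0,0,0,0],[0,0,0,0]])

```text
time_s: 4.15
tcp_pos: [0.3799, 0.288, 0.5168]
ee_rot: [[0.973, 0.232, 0.0], [0.232, -0.973, 0.0], [0.0, -0.0, -1.0]]
wrist_force: [0.1, 0.5, -0.4]
gripper_width: 0.999
gripper_force: 0.0
```

```bash
python3 - <<'E'
from h import *
import pickle
np.set_printoptions(precision=3,suppress=True)
st=sense();im=eyes.capture("wrist");print(st["time_s"],st["tcp_pos"],np.array(st["ee_rot"]),st["joints"])
cv2.imwrite("pics/w1.png",im);pickle.dump(dict(st),open("w1.pkl","wb"))
E
```

```text
4.15 [0.38  0.288 0.517] [[ 0.973  0.232  0.   ]
 [ 0.232 -0.973  0.   ]
 [ 0.    -0.    -1.   ]] [ 56.751   3.614  -7.771  -0.011 -78.593  46.659]
```

Request:
jog_arm(increments=[[1,0,0,0],[1,0,0,0],[1,0,0,0],[1,0,0,0],[0,0,0,0],[0,0,0,0]])

```text
time_s: 4.8
tcp_pos: [0.4573, 0.308, 0.5161]
ee_rot: [[0.972, 0.234, -0.001], [0.234, -0.972, -0.001], [-0.001, 0.001, -1.0]]
wrist_force: [1.3, 0.2, 0.1]
gripper_width: 0.997
gripper_force: 0.0
```

```bash
python3 - <<'E'
from h import *
import pickle
np.set_printoptions(precision=3,suppress=True)
st=sense();im=eyes.capture("wrist");print(st["time_s"],st["tcp_pos"],np.array(st["ee_rot"]),st["joints"])
cv2.imwrite("pics/w2.png",im);pickle.dump(dict(st),open("w2.pkl","wb"))
a=cv2.imread("pics/w1.png")
f=lambda x:cv2.resize(x,(400,300),interpolation=cv2.INTER_CUBIC)
cv2.imwrite("pics/w12.png",np.hstack([f(a),f(im)]))
E
```

```text
4.8 [0.457 0.308 0.516] [[ 0.972  0.234 -0.001]
 [ 0.234 -0.972 -0.001]
 [-0.001  0.001 -1.   ]] [ 50.809  11.489   1.422  -0.018 -80.006  52.712]
```

View pics/w12.png

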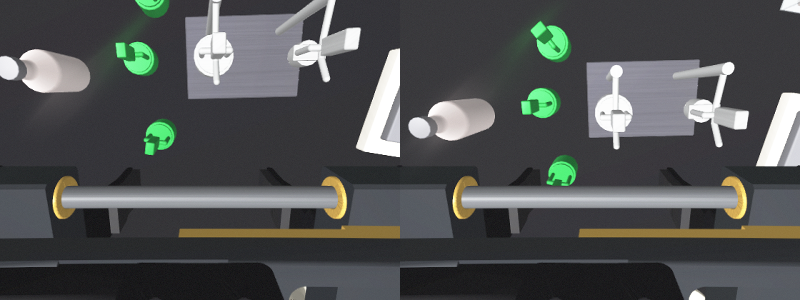

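Both wrist views: the stand, with the big weight on the left hook at about (213,50) in the left half and (614,112) in the right half. The small one is on the right hook. I'll enlarge to get exact pixels.

```bash
python3 - <<'E'
import cv2,numpy as np
a=cv2.imread('pics/w1.png')[20:120,260:325];b=cv2.imread('pics/w2.png')[85:185,260:325]
f=lambda x:cv2.resize(x,None,fx=6,fy=6,interpolation=cv2.INTER_CUBIC)
o=np.hstack([f(a),f(b)])
for i in range(0,600,60): cv2.putText(o,str(i//6),(0,i+4),0,.3,(0,0,255),1);cv2.line(o,(0,i),(8,i),(0,0,255),1)
cv2.imwrite('pics/c2.png',o)
E
```

```text
(no output)
```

View pics/c2.png

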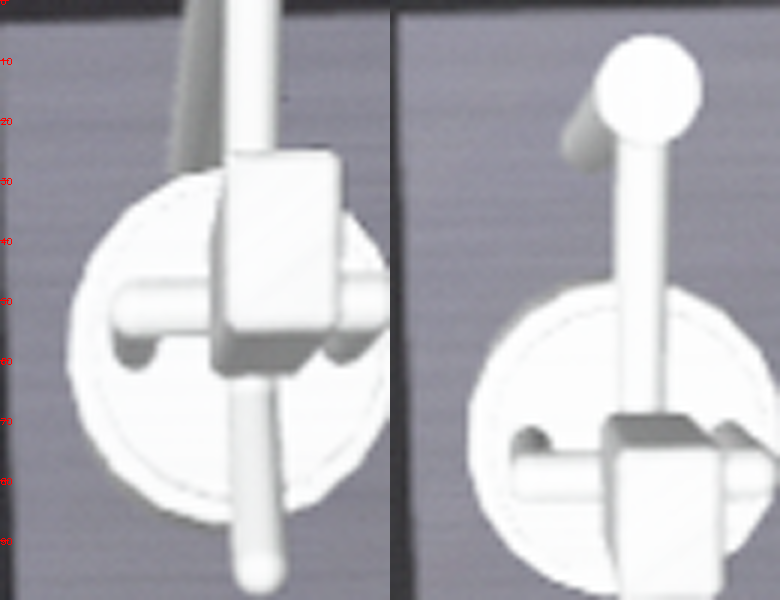

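```bash
python3 - <<'E'
from h import *
import pickle
np.set_printoptions(precision=4,suppress=True)
s1=pickle.load(open("w1.pkl","rb"));s2=pickle.load(open("w2.pkl","rb"))
def T(p,q):
    p=(260+p[0]/6-.4,20+p[1]/6-.4);q=(260+(q[0]-390)/6-.4,85+q[1]/6-.4)
    return tri([ray("wrist",p,s1),ray("wrist",q,s2)])
a=T((285,151),(668,448));b=T((282,329),(664,600));c=T((230,345),(624,437))
print("tab+x",a,"\ntab-x",b,"\ncyl",c)
print("yaw", np.degrees(np.arctan2(*(a[0]-b[0])[1::-1])))
for z in (.245,.25): print(z,atz("wrist",(260+285/6-.4,20+240/6-.4),z,s1))
m=(a[0]+b[0])/2
R=np.array(s2["ee_rot"]);t=np.array(s2["tcp_pos"])
print("tool offset from now to tab centre", R.T@(np.array([m[0],m[1],m[2]-.02])-t)-[0,0,.164])
for q in (m,c[0],[.50,.30,.15]): print(P("top",q),P("scene",q))
E
```

```text
tab+x (array([0.5011, 0.2994, 0.2446]), [np.float64(0.2), np.float64(0.2)]) 
tab-x (array([0.4822, 0.2949, 0.2453]), [np.float64(0.3), np.float64(0.3)]) 
cyl (array([0.4923, 0.2976, 0.1461]), [np.float64(0.3), np.float64(0.3)])
yaw 13.261431748781334
0.245 [0.4918 0.2967 0.245 ]
0.25 [0.4909 0.2969 0.25  ]
tool offset from now to tab centre [0.0312 0.0184 0.1272]
[195.3185 213.4005] [365.4717 220.3993]
[200.9515 216.346 ] [363.1036 244.9259]
[200.1127 213.9914] [362.5817 245.3989]
```

Tab middle is at (0.492, 0.297, 0.225), height agrees with the text, and yaw is aligned. Next is the grasp.

Request:
jog_arm(increments=[[0.8,0.46,0,0],[0.75,0.46,0,0],[0,0,0,0],[0,0,1,0],[0,0,1,0],[0,0,1,0],[0,0,1,0],[0,0,0.8,0],[0,0,0.8,0],[0,0,0.7,0]], grip=55)

```text
time_s: 5.85
tcp_pos: [0.4914, 0.2966, 0.3901]
ee_rot: [[0.972, 0.233, -0.001], [0.233, -0.972, -0.0], [-0.001, 0.0, -1.0]]
wrist_force: [-0.9, 0.0, 0.2]
gripper_width: 0.633
gripper_force: 0.0
```

Request:
jog_arm(increments=[[0,0,0,0],[0,0,0,0],[0,0,0,0]])

```text
time_s: 6.15
tcp_pos: [0.492, 0.297, 0.392]
ee_rot: [[0.972, 0.233, 0.002], [0.233, -0.972, 0.001], [0.002, -0.001, -1.0]]
wrist_force: [-0.5, -0.5, 0.9]
gripper_width: 0.631
gripper_force: 0.0
```

Request:
jog_arm(increments=[[0,0,0,0],[0,0,0,0],[0,0,0,0],[0,0,0,0],[0,0,0,0],[0,0,0,0],[0,0,0,0],[0,0,0,0]], grip=0)

```text
time_s: 6.95
tcp_pos: [0.4916, 0.2969, 0.3908]
ee_rot: [[0.972, 0.233, -0.001], [0.233, -0.972, 0.001], [-0.001, -0.001, -1.0]]
wrist_force: [-2.6, 0.7, 0.8]
gripper_width: 0.161
gripper_force: 29.9
```

Request:
jog_arm(increments=[[0,0,-0.3,0],[0,0,-0.3,0],[0,0,-0.3,0],[0,0,-0.3,0],[0,0,0,0],[0,0,0,0]])

```text
time_s: 7.55
tcp_pos: [0.4918, 0.2967, 0.4148]
ee_rot: [[0.972, 0.233, -0.0], [0.233, -0.972, 0.0], [-0.0, -0.0, -1.0]]
wrist_force: [-0.5, -0.5, -7.4]
gripper_width: 0.159
gripper_force: 29.9
```

The weight hangs on the gripper, lifted 24 mm. I'll add 2 mm, then draw it off the hook.

Request:
jog_arm(increments=[[0,0,-0.1,0],[-0.3,0,0,0],[-0.6,0,0,0],[-0.6,0,0,0],[-0.6,0,0,0],[-0.6,0,0,0],[-0.6,0,0,0],[-0.4,0,0,0],[0,0,0,0],[0,0,0,0]])

```text
time_s: 8.55
tcp_pos: [0.4199, 0.2797, 0.4171]
ee_rot: [[0.972, 0.234, 0.001], [0.234, -0.972, 0.001], [0.001, -0.001, -1.0]]
wrist_force: [0.8, 0.2, -5.2]
gripper_width: 0.16
gripper_force: 30.0
```

```bash
python3 - <<'E'
from h import *
np.set_printoptions(precision=3,suppress=True)
st=sense();print(st["time_s"],st["tcp_pos"],st["wrist_force"],st["gripper_width"])
im=eyes.capture("scene");t=eyes.capture("top");w=eyes.capture("wrist")
f=lambda x:cv2.resize(x,(400,300),interpolation=cv2.INTER_CUBIC)
cv2.imwrite("pics/d1.png",np.vstack([np.hstack([f(im[170:290,290:450]),f(w)]),np.hstack([f(t[175:265,290:410]),f(im[165:270,180:320])])]))
for n in("pan_top","balance","dial","index_tip","dial_pointer","big_weight"): print(n,[(np.round(q["centre"],3).tolist(),round(q["conf"],2)) for q in eyes.spot_in("top",n)][:3])
E
```

```text
8.55 [0.42  0.28  0.417] [ 0.806  0.2   -5.169] 0.159528066937651
pan_top [([0.501, -0.13, 0.08], 0.82)]
balance [([0.5, -0.212, 0.052], 0.73)]
dial [([0.512, -0.301, 0.084], 0.9)]
index_tip [([0.506, -0.292, 0.081], 0.47)]
dial_pointer [([0.504, -0.296, 0.081], 0.55)]
big_weight [([0.342, 0.35, 0.054], 0.69), ([0.502, -0.213, 0.051], 0.3), ([0.5, -0.129, 0.075], 0.26)]
```

View pics/d1.png

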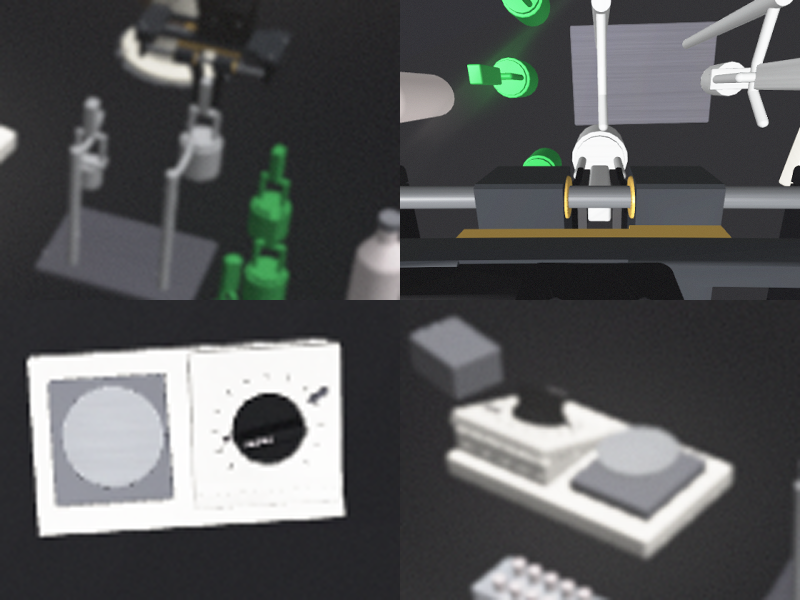

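The weight is clear of the hook (top-left view, about (203,150)) and the small one still hangs. I'll carry it past the small weight toward the pan.

Request:
jog_arm(increments=[[0,0.2,-0.4,0],[-0.1,0.5,-0.4,0],[-0.2,0.8,-0.4,0],[-0.2,0.9,0,0],[-0.2,0.9,0,0],[-0.2,0.9,0,0],[-0.2,0.9,0,0],[-0.2,0.9,0,0],[-0.2,0.9,0,0],[-0.2,0.9,0,0]])

```text
time_s: 10.0
tcp_pos: [0.4228, 0.1178, 0.4405]
ee_rot: [[0.973, 0.233, -0.001], [0.233, -0.973, -0.0], [-0.001, 0.0, -1.0]]
wrist_force: [0.4, -0.5, -6.6]
gripper_width: 0.158
gripper_force: 29.9
```

```bash
python3 - <<'E'
from h import *
np.set_printoptions(precision=4,suppress=True)
pt=(290+112.5/3.333-.4,175+136.5/3.333-.4);ps=(264-.4,217.5-.4)
print(tri([ray("top",pt),ray("scene",ps)]),atz("top",pt,.08))
m=eyes.outline_of("top","pan_top")
for q in m[:2]:
    ys,xs=np.where(q["mask"]);print(q["conf"],xs.mean(),ys.mean(),xs.min(),xs.max(),ys.min(),ys.max())
bk=atz("top",(290+40/3.333,175+236/3.333),.03);bl=atz("top",(290+345/3.333,175+215/3.333),.03)
print("front edge",bk,bl,np.degrees(np.arctan2(bk[0]-bl[0],bk[1]-bl[1])))
st=sense();R=np.array(st["ee_rot"]);p=atz("top",pt,.08)
print(st["tcp_pos"],"tool d",R.T@(np.array([p[0],p[1],st["tcp_pos"][2]])-st["tcp_pos"]))
E
```

```text
(array([ 0.5034, -0.1288,  0.0818]), [np.float64(1.8), np.float64(1.8)]) [ 0.5046 -0.1303  0.08  ]
0.59 323.5358126721763 215.46418732782368 309 338 201 230
front edge [ 0.3978 -0.0553  0.03  ] [ 0.4225 -0.3929  0.03  ] -4.193391055804072
[0.4224 0.1159 0.4405] tool d [0.0231 0.2586 0.0006]
```

Request:
jog_arm(increments=[[0,0.9,0,0],[0,1,0,0],[0.1,1,0,0],[0.1,1,0,0],[0.1,1,0,0],[0.1,1,0,0],[0.1,1,0,0],[0.1,1,0,0],[0.1,1,0,0],[0.1,1,0,0]])

```text
time_s: 11.05
tcp_pos: [0.4845, -0.0707, 0.4404]
ee_rot: [[0.973, 0.232, -0.001], [0.232, -0.973, -0.0], [-0.001, -0.0, -1.0]]
wrist_force: [0.7, 1.0, -6.1]
gripper_width: 0.157
gripper_force: 30.0
```

Request:
jog_arm(increments=[[0.1,1,0,0],[0.1,0.8,0,0],[0.1,0.6,0,0],[0.05,0.4,0.2,0],[0,0.2,0.4,0],[0,0,0.6,0],[0,0,0.6,0],[0,0,0,0],[0,0,0,0],[0,0,0,0]])

```text
time_s: 12.05
tcp_pos: [0.5061, -0.1253, 0.4053]
ee_rot: [[0.972, 0.234, 0.001], [0.234, -0.972, -0.0], [0.001, 0.001, -1.0]]
wrist_force: [0.4, -0.8, -6.3]
gripper_width: 0.159
gripper_force: 30.0
```

```bash
python3 - <<'E'
from h import *
np.set_printoptions(precision=4,suppress=True)
st=sense();print(st["time_s"],st["tcp_pos"],st["wrist_force"]);R=np.array(st["ee_rot"])
print("tool d",R.T@(np.array([.504,-.13,.4405])-st["tcp_pos"]), "foot z",st["tcp_pos"][2]-.2915)
im=eyes.capture("scene");t=eyes.capture("top");w=eyes.capture("wrist")
f=lambda x:cv2.resize(x,(400,300),interpolation=cv2.INTER_CUBIC)
c=im.copy()
for a in np.linspace(0,6.28,24): 
    u=P("scene",[.504+.055*np.cos(a),-.13+.055*np.sin(a),.08]);c[int(u[1]+.5),int(u[0]+.5)]=(0,0,255)
cv2.imwrite("pics/e1.png",np.vstack([np.hstack([f(im[150:255,190:330]),f(w)]),np.hstack([f(t[160:265,290:430]),f(c[150:255,190:330])])]))
E
```

```text
12.05 [ 0.5061 -0.1253  0.4053] [ 0.4216 -0.8418 -6.2643]
tool d [-0.0031  0.0041 -0.0352] foot z 0.11381577507600449
```

View pics/e1.png

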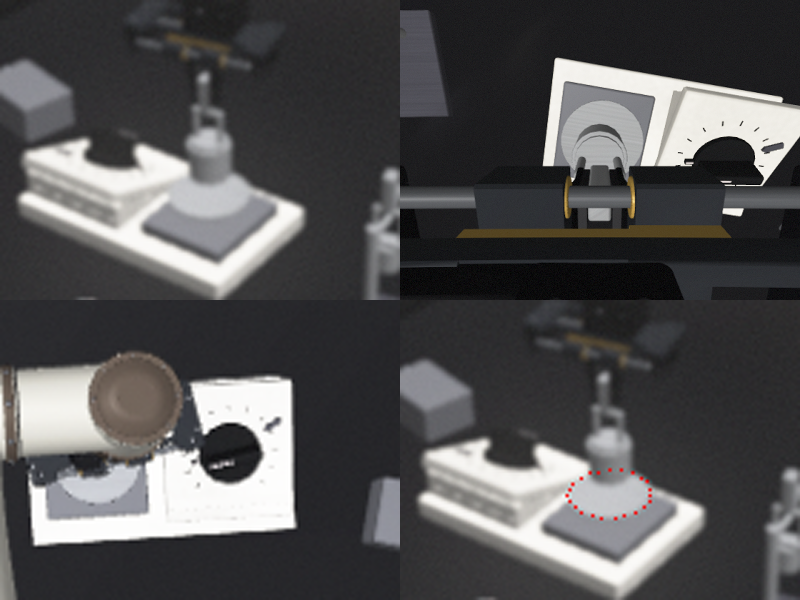

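The projected pan circle (red, around (610,494)) matches the pan, and the weight hangs upright above it. I'll correct by 3–4 mm and lower it.

Request:
jog_arm(increments=[[-0.15,0.2,0.2,0],[0,0,0.4,0],[0,0,0.4,0],[0,0,0.3,0],[0,0,0.15,0],[0,0,0.1,0],[0,0,0,0],[0,0,0,0]])

```text
time_s: 13.0
tcp_pos: [0.504, -0.1302, 0.374]
ee_rot: [[0.972, 0.233, 0.001], [0.233, -0.972, -0.0], [0.001, 0.0, -1.0]]
wrist_force: [-0.3, 0.0, -6.5]
gripper_width: 0.156
gripper_force: 30.0
```

Request:
jog_arm(increments=[[0,0,0.1,0],[0,0,0.1,0],[0,0,0.1,0],[0,0,0,0],[0,0,0,0]])

```text
time_s: 13.5
tcp_pos: [0.504, -0.1302, 0.3683]
ee_rot: [[0.972, 0.233, 0.001], [0.233, -0.972, -0.0], [0.001, 0.0, -1.0]]
wrist_force: [0.2, 1.0, -1.6]
gripper_width: 0.156
gripper_force: 30.0
```

Request:
jog_arm(increments=[[0,0,0.08,0],[0,0,0,0],[0,0,0,0],[0,0,0,0]])

```text
time_s: 13.9
tcp_pos: [0.504, -0.1302, 0.3665]
ee_rot: [[0.972, 0.233, 0.001], [0.233, -0.972, -0.0], [0.001, 0.0, -1.0]]
wrist_force: [-0.2, 0.6, -0.1]
gripper_width: 0.158
gripper_force: 30.0
```

Request:
jog_arm(increments=[[0,0,0,0],[0,0,0,0],[0,0,0,0],[0,0,0,0],[0,0,0,0],[0,0,0,0]], grip=40)

```text
time_s: 14.5
tcp_pos: [0.5038, -0.1302, 0.3662]
ee_rot: [[0.972, 0.233, 0.0], [0.233, -0.972, -0.0], [0.0, 0.0, -1.0]]
wrist_force: [-0.6, -0.0, -1.2]
gripper_width: 0.454
gripper_force: 0.0
```

Request:
jog_arm(increments=[[0,0,-0.3,0],[0,0,-0.6,0],[0,0,-1,0],[0,0,-1,0],[0,0,-1,0],[0,0,-0.6,0],[0,0,0,0]])

```text
time_s: 15.2
tcp_pos: [0.504, -0.1303, 0.4587]
ee_rot: [[0.972, 0.233, 0.005], [0.233, -0.972, -0.0], [0.005, 0.001, -1.0]]
wrist_force: [0.6, 0.5, -0.8]
gripper_width: 0.459
gripper_force: 0.0
```

```bash
python3 - <<'E'
from h import *
np.set_printoptions(precision=4,suppress=True)
# dial axis estimates: top picture crop pixel of knob top (d1): ellipse centre approx (269,129) at scale 3.333
t=cv2.imread("pics/top0.png");g=cv2.cvtColor(t,cv2.COLOR_BGR2GRAY)
m=((g<90)*255).astype(np.uint8);m[:,:352]=0;m[:,395:]=0;m[:192]=0;m[236:]=0
n,l,s,c=cv2.connectedComponentsWithStats(m)
for i in range(1,n): 
    if s[i,4]>2: print(s[i],c[i])
st=sense();print(st["time_s"],st["tcp_pos"],st["wrist_force"],st["joints"])
y=np.radians(4.1);X=np.array([np.cos(y),np.sin(y)]);Y=np.array([-np.sin(y),np.cos(y)])
# balance centre from front edge (mid, +0.1 along x)
fm=np.array([.4101,-.2241]);O=fm+.1*X;print("O",O)
E
```

```text
[393 192   2  44  88] [393.5 213.5]
[360 203  22  21 333] [370.1291 212.8589]
15.2 [ 0.504  -0.1303  0.4587] [ 0.5634  0.5036 -0.8166] [  3.3933   9.6792  -8.9327   0.0308 -71.0993 100.0959]
O [ 0.5098 -0.217 ]
```

The weight is placed and released. Next I turn the tool to the bar's direction (about yaw −75°) and look at the dial from two places.

Request:
jog_arm(increments=[[0,0,-0.3,0.9],[0,0,-0.3,0.95],[0,0,-0.3,0.95],[0,0,-0.3,0.95],[0,0,-0.3,0.95],[0,0,-0.3,0.95],[0,0,-0.2,0.95],[0,0,0,0.95],[0,0,0,0.95],[0,0,0,0.95]], grip=40)

```text
time_s: 16.2
tcp_pos: [0.5037, -0.1302, 0.495]
ee_rot: [[0.866, -0.5, -0.002], [-0.5, -0.866, 0.0], [-0.002, 0.001, -1.0]]
wrist_force: [0.1, 0.1, -0.2]
gripper_width: 0.456
gripper_force: 0.0
```

Request:
jog_arm(increments=[[0,0,0,0.95],[0,0,0,0.95],[0,0,0,0.95],[0,0,0,0.95],[0,0,0,0.95],[0,0,0,0.95],[0,0,0,0.95],[0,0,0,0.95],[0,0,0,0.95],[0,0,0,0.95]])

```text
time_s: 17.2
tcp_pos: [0.5038, -0.1301, 0.495]
ee_rot: [[0.283, -0.959, -0.002], [-0.959, -0.283, 0.0], [-0.001, 0.002, -1.0]]
wrist_force: [-0.8, -0.5, -0.6]
gripper_width: 0.461
gripper_force: 0.0
```

Request:
jog_arm(increments=[[0.6,0.3,0,0],[0.8,0.5,0,0],[0.8,0.5,0,0],[0.6,0.4,0,0],[0.3,0.2,0,0],[0,0,0,0],[0,0,0,0]])

```text
time_s: 17.9
tcp_pos: [0.4852, -0.2005, 0.496]
ee_rot: [[0.286, -0.958, -0.0], [-0.958, -0.286, 0.0], [-0.0, 0.0, -1.0]]
wrist_force: [0.1, -0.7, 0.2]
gripper_width: 0.463
gripper_force: 0.0
```

```bash
python3 - <<'E'
from h import *
import pickle
st=sense();im=eyes.capture("wrist");print(st["time_s"],st["tcp_pos"],st["joints"])
cv2.imwrite("pics/w3.png",im);pickle.dump(dict(st),open("w3.pkl","wb"))
print(P("wrist",[.51,-.30,.08],st))
E
```

```text
17.9 [ 0.4851642  -0.20050605  0.49600236] [-4.73516338e+00  9.15048888e+00 -4.28562775e+00 -1.35894201e-02
 -7.65736801e+01  2.13655608e+01]
[284.1868666  87.7247262]
```

Request:
jog_arm(increments=[[0.6,0,0,0],[0.9,0,0,0],[0.9,0,0,0],[0.6,0,0,0],[0,0,0,0],[0,0,0,0]])

```text
time_s: 18.55
tcp_pos: [0.5024, -0.258, 0.4958]
ee_rot: [[0.286, -0.958, -0.001], [-0.958, -0.286, 0.0], [-0.0, 0.0, -1.0]]
wrist_force: [-0.4, -0.0, 0.2]
gripper_width: 0.459
gripper_force: 0.0
```

```bash
python3 - <<'E'
from h import *
import pickle
np.set_printoptions(precision=4,suppress=True)
st=sense();im=eyes.capture("wrist");print(st["time_s"],st["tcp_pos"],np.array(st["ee_rot"]))
cv2.imwrite("pics/w4.png",im);pickle.dump(dict(st),open("w4.pkl","wb"))
s1=pickle.load(open("w3.pkl","rb"));a=cv2.imread("pics/w3.png")
p=P("wrist",[.51,-.30,.08],s1);q=P("wrist",[.51,-.30,.08],st);print(p,q)
def crop(im,c):
    x=int(min(max(c[0]-65,0),430));y=int(min(max(c[1]-65,0),290));print("crop",x,y)
    return cv2.resize(im[y:y+130,x:x+130],(400,400),interpolation=cv2.INTER_CUBIC)
cv2.imwrite("pics/c4.png",np.hstack([crop(a,p),crop(im,q)]))
E
```

```text
18.55 [ 0.5024 -0.258   0.4958] [[ 0.2859 -0.9583 -0.0006]
 [-0.9583 -0.2859  0.0003]
 [-0.0005  0.0005 -1.    ]]
[284.1863  87.7244] [283.8812 141.6486]
crop 219 22
crop 218 76
```

View pics/c4.png

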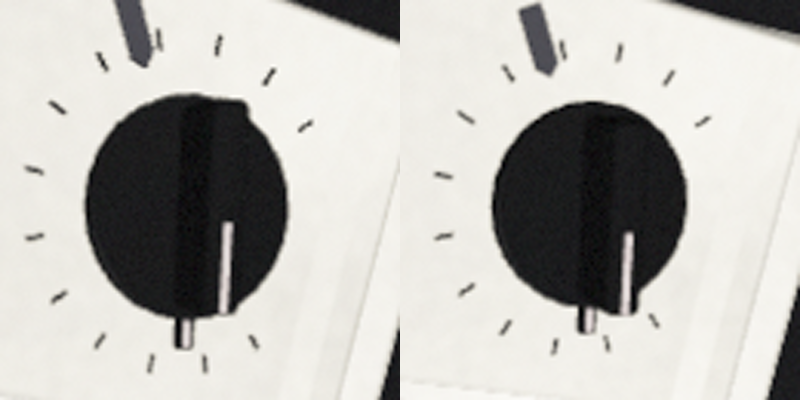

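Both views: the white pointer nose is at the bottom (left (184,345), right (586,330)). The dark index tab's inner tip is at the top left ((145,67) and (547,76)), and the knob skirt's centre is at about (186,206) and (590,204).

```bash
cat > dial.py <<'E'
from h import *
yaw=np.radians(4.1);t=np.radians(20)
X=np.array([np.cos(yaw),np.sin(yaw),0]);Y=np.array([-np.sin(yaw),np.cos(yaw),0]);Z=np.array([0,0,1.])
n=-np.sin(t)*X+np.cos(t)*Z; U=np.cos(t)*X+np.sin(t)*Z   # panel up-slope, panel left = Y
def pt(C,a,rad,h): return C+h*n+rad*(np.cos(a)*U+np.sin(a)*Y)   # a ccw from U
E
python3 - <<'E'
from dial import *
import pickle
from scipy.optimize import least_squares
np.set_printoptions(precision=4,suppress=True)
s1=pickle.load(open("w3.pkl","rb"));s2=pickle.load(open("w4.pkl","rb"))
A=lambda u:np.array([219+u[0]*.325-.33,22+u[1]*.325-.33]);B=lambda u:np.array([218+(u[0]-400)*.325-.33,76+u[1]*.325-.33])
F=dict(ptr=((184,349),(586,333)),idx=((145,67),(547,76)),sk=((186,206),(590,204)),li=((228,222),(629,232)),lo=((224,312),(627,314)))
for k,(p,q) in F.items(): print(k,*tri([ray("wrist",A(p),s1),ray("wrist",B(q),s2)]))
def res(v):
    C=v[:3];o=[]
    for k,a,rad,h in(("ptr",v[3],.052,.004),("idx",v[4],.052,.004),("sk",0,0,.011)):
        for s,f,uv in((s1,A,F[k][0]),(s2,B,F[k][1])): o.append(P("wrist",pt(C,a,rad,h),s)-f(uv))
    return np.concatenate(o)
s=least_squares(res,[.51,-.3,.066,1.8,-1.])
print(s.x,"res",s.fun,"turn deg",np.degrees((s.x[3]-s.x[4])%(2*np.pi)))
np.save("dial.npy",s.x);C=s.x[:3]
for h in(.034,.046): print(h,pt(C,0,0,h))
a=s.x[3];b=np.cos(a)*U+np.sin(a)*Y;print("bar yaw",np.degrees(np.arctan2(b[1],b[0])));b=np.cos(s.x[4])*U+np.sin(s.x[4])*Y;print("end yaw",np.degrees(np.arctan2(b[1],b[0])))
st=sense();R=np.array(st["ee_rot"]);g=pt(C,0,0,.036);g[2]=.108+.164
print("tool d",R.T@(g-st["tcp_pos"]),st["joints"],g)
E
```

```text
ptr [ 0.5013 -0.2474  0.0675] [np.float64(0.2), np.float64(0.2)]
idx [ 0.5434 -0.3386  0.0756] [np.float64(0.4), np.float64(0.4)]
sk [ 0.5151 -0.2978  0.0761] [np.float64(0.2), np.float64(0.2)]
li [ 0.4992 -0.2942  0.1074] [np.float64(0.0), np.float64(0.0)]
lo [ 0.4913 -0.2653  0.1061] [np.float64(0.3), np.float64(0.3)]
[ 0.5181 -0.2964  0.06    1.8174 -1.0506] res [-0.1879  0.016   0.1003 -0.9014 -0.6593 -0.6751  0.1409 -1.0131  0.5311
  1.7066  0.1057  0.8467] turn deg 164.32474004646636
0.034 [ 0.5065 -0.2972  0.092 ]
0.046 [ 0.5024 -0.2975  0.1032]
bar yaw 107.40913299098138
end yaw -57.607198565969
tool d [0.039  0.0079 0.224 ] [-10.724   13.2486   0.9119  -0.013  -77.6818  27.3667] [ 0.5058 -0.2973  0.272 ]
```

Fit: the pointer needs 164° clockwise, and the bar's yaw of 107° matches the tool yaw of −73° as a line. I'll move above the knob, then straddle the bar.

Request:
jog_arm(increments=[[1,0.2,0,0],[0.95,0.2,0,0],[0,0,1,0],[0,0,1,0],[0,0,1,0],[0,0,1,0],[0,0,1,0],[0,0,1,0],[0,0,1,0],[0,0,0.8,0]], grip=45)

```text
time_s: 19.6
tcp_pos: [0.5056, -0.2968, 0.3393]
ee_rot: [[0.287, -0.958, -0.001], [-0.958, -0.287, 0.0], [-0.001, 0.0, -1.0]]
wrist_force: [-0.9, -0.3, -1.2]
gripper_width: 0.52
gripper_force: 0.0
```

Request:
jog_arm(increments=[[0,0,0.8,0],[0,0,0.5,0],[0,0,0.5,0],[0,0,0.5,0],[0,0,0.5,0],[0,0,0.4,0],[0,0,0,0],[0,0,0,0]])

```text
time_s: 20.4
tcp_pos: [0.506, -0.2977, 0.2762]
ee_rot: [[0.286, -0.958, -0.0], [-0.958, -0.286, -0.0], [0.0, 0.0, -1.0]]
wrist_force: [0.4, 0.1, 0.6]
gripper_width: 0.522
gripper_force: 0.0
```

```bash
python3 - <<'E'
from dial import *
np.set_printoptions(precision=4,suppress=True)
st=sense();R=np.array(st["ee_rot"]);print(st["time_s"],st["tcp_pos"],st["wrist_force"],st["joints"])
print(R.T@(np.array([.5055,-.2972,.273])-st["tcp_pos"]))
E
```

```text
20.4 [ 0.506  -0.2977  0.2762] [0.4411 0.1251 0.6366] [-14.6758  25.3116 -14.6445   0.0192 -50.0409  31.3009]
[-0.0006  0.0003  0.0032]
```

Request:
jog_arm(increments=[[0,0,0.15,0],[0,0,0,0],[0,0,0,0],[0,0,0,0]], grip=22)

```text
time_s: 20.8
tcp_pos: [0.5056, -0.2977, 0.2733]
ee_rot: [[0.286, -0.958, -0.001], [-0.958, -0.286, -0.0], [-0.0, 0.001, -1.0]]
wrist_force: [-2.7, -2.6, 0.8]
gripper_width: 0.283
gripper_force: 1.3
```

Request:
jog_arm(increments=[[0,0,0,0.5],[0,0,0,0.7],[0,0,0,0.7],[0,0,0,0.7],[0,0,0,0.7],[0,0,0,0.7]])

```text
time_s: 21.4
tcp_pos: [0.5047, -0.2987, 0.2734]
ee_rot: [[-0.032, -0.999, -0.004], [-0.999, 0.032, -0.001], [0.001, 0.004, -1.0]]
wrist_force: [-4.1, -5.4, 1.8]
gripper_width: 0.254
gripper_force: 5.0
```

Request:
jog_arm(increments=[[0,0,0,0.8],[0,0,0,0.8],[0,0,0,0.8],[0,0,0,0.8],[0,0,0,0.8],[0,0,0,0.8],[0,0,0,0.8],[0,0,0,0.8],[0,0,0,0.8],[0,0,0,0.8]], grip=20)

```text
time_s: 22.4
tcp_pos: [0.505, -0.298, 0.2735]
ee_rot: [[-0.623, -0.783, -0.002], [-0.783, 0.623, -0.0], [0.002, 0.002, -1.0]]
wrist_force: [-3.7, -0.7, 2.0]
gripper_width: 0.231
gripper_force: 5.9
```

Request:
jog_arm(increments=[[0,0,0,0.8],[0,0,0,0.8],[0,0,0,0.8],[0,0,0,0.8],[0,0,0,0.8],[0,0,0,0.8],[0,0,0,0.8],[0,0,0,0.8],[0,0,0,0.8],[0,0,0,0.8]], grip=18)

```text
time_s: 23.4
tcp_pos: [0.5061, -0.2982, 0.2731]
ee_rot: [[-0.967, -0.256, 0.001], [-0.256, 0.967, -0.001], [-0.001, -0.002, -1.0]]
wrist_force: [0.2, -4.0, -4.1]
gripper_width: 0.209
gripper_force: 5.4
```

```bash
python3 - <<'E'
from dial import *
np.set_printoptions(precision=4,suppress=True)
st=sense();R=np.array(st["ee_rot"]);print(st["time_s"],st["tcp_pos"],st["wrist_force"],st["moment"],st["joints"][5],np.degrees(np.arctan2(R[1,0],R[0,0])),st["gripper_width"]*87)
cv2.imwrite("pics/s5.png",eyes.capture("scene"));cv2.imwrite("pics/t5.png",eyes.capture("top"));cv2.imwrite("pics/w5.png",eyes.capture("wrist"))
E
```

```text
23.4 [ 0.5061 -0.2982  0.2731] [ 0.2066 -3.9983 -4.0792] [-0.9911 -0.5422  0.0823] -60.49639945499231 -165.16383451226997 18.17554396865612
```

Request:
jog_arm(increments=[[0,0,0,0.8],[0,0,0,0.8],[0,0,0,0.8],[0,0,0,0.8],[0,0,0,0.8],[0,0,0,0.8],[0,0,0,0.8],[0,0,0,0.8],[0,0,0,0.8],[0,0,0,0.8]])

```text
time_s: 24.55
tcp_pos: [0.5065, -0.2994, 0.2728]
ee_rot: [[-0.929, 0.37, 0.003], [0.37, 0.929, -0.003], [-0.004, -0.002, -1.0]]
wrist_force: [3.1, -12.0, -9.0]
gripper_width: 0.21
gripper_force: 12.2
```

Request:
jog_arm(increments=[[0,0,0,0.8],[0,0,0,0.8],[0,0,0,0.8],[0,0,0,0.8],[0,0,0,0.8],[0,0,0,0.8],[0,0,0,0],[0,0,0,0]])

```text
time_s: 25.35
tcp_pos: [0.5058, -0.3001, 0.273]
ee_rot: [[-0.724, 0.69, 0.001], [0.69, 0.724, -0.004], [-0.003, -0.002, -1.0]]
wrist_force: [-0.3, -14.7, -7.7]
gripper_width: 0.21
gripper_force: 16.5
```

Request:
jog_arm(increments=[[0,0,0,0],[0,0,0,0],[0,0,0,0],[0,0,0,0],[0,0,-0.5,0],[0,0,-1,0],[0,0,-1,0],[0,0,-1,0],[0,0,-1,0],[0,0,-1,0]], grip=45)

```text
time_s: 26.35
tcp_pos: [0.5057, -0.2973, 0.385]
ee_rot: [[-0.723, 0.691, 0.001], [0.691, 0.723, -0.0], [-0.001, 0.001, -1.0]]
wrist_force: [1.1, 0.1, 0.3]
gripper_width: 0.516
gripper_force: 0.0
```

Request:
jog_arm(increments=[[-0.8,0,-1,0],[-1,0,-1,0],[-1,0,-1,0],[-1,0,-1,0],[-1,0,-1,0],[-0.7,0,-0.7,0],[0,0,0,0],[0,0,0,0]])

```text
time_s: 27.15
tcp_pos: [0.5851, -0.3732, 0.4969]
ee_rot: [[-0.723, 0.691, -0.0], [0.691, 0.723, 0.001], [0.001, 0.0, -1.0]]
wrist_force: [-0.1, 0.3, -0.0]
gripper_width: 0.516
gripper_force: 0.0
```

```bash
python3 - <<'E'
from dial import *
import pickle
np.set_printoptions(precision=4,suppress=True)
st=sense();im=eyes.capture("wrist");t=eyes.capture("top");R=np.array(st["ee_rot"]);print(st["time_s"],st["tcp_pos"],np.degrees(np.arctan2(R[1,0],R[0,0])),st["joints"][5])
cv2.imwrite("pics/w6.png",im);cv2.imwrite("pics/t6.png",t);pickle.dump(dict(st),open("w6.pkl","wb"))
p=P("wrist",[.515,-.298,.07],st);print(p)
x=int(min(max(p[0]-65,0),430));y=int(min(max(p[1]-65,0),290));print("crop",x,y)
f=lambda z:cv2.resize(z,(400,400),interpolation=cv2.INTER_CUBIC)
cv2.imwrite("pics/c6.png",np.hstack([f(im[y:y+130,x:x+130]),f(t[165:265,310:410])]))
E
```

```text
27.15 [ 0.5851 -0.3732  0.4969] 136.29443980192104 -114.47173653844511
[282.2386  92.0822]
crop 217 27
```

View pics/c6.png

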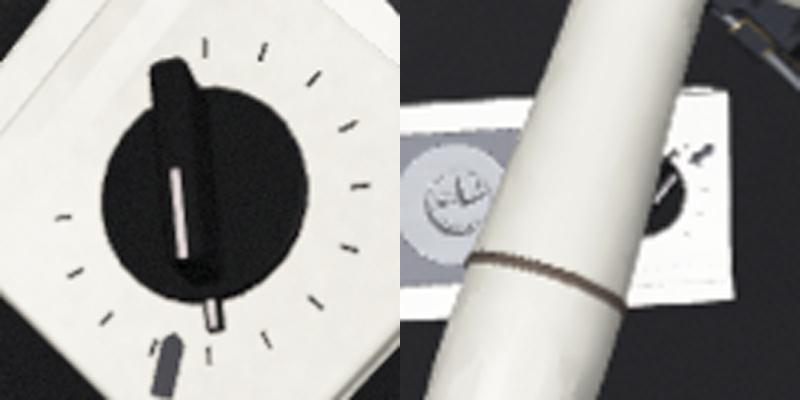

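Left: the pointer tip is at (216,330) and the index tip at (174,337), so more clockwise turn remains. I'll compute the angle.

```bash
cat > fit.py <<'E'
from dial import *
import pickle
from scipy.optimize import least_squares
L=lambda k:pickle.load(open(k,"rb"))
A=lambda u:np.array([219+u[0]*.325-.33,22+u[1]*.325-.33]);B=lambda u:np.array([218+(u[0]-400)*.325-.33,76+u[1]*.325-.33]);D=lambda u:np.array([217+u[0]*.325-.33,27+u[1]*.325-.33])
s1,s2,s3=L("w3.pkl"),L("w4.pkl"),L("w6.pkl")
obs=[(s1,A((184,349)),3),(s2,B((586,333)),3),(s1,A((145,67)),4),(s2,B((547,76)),4),(s3,D((217,331)),5),(s3,D((175,336)),4)]
def res(v): return np.concatenate([P("wrist",pt(v[:3],v[k],.052,.004),s)-u for s,u,k in obs])
def run():
    s=least_squares(lambda v:np.append(res(v),(v[2]-.065)/.002),[.515,-.297,.065,1.8,-1.,-.7]);return s
E
python3 - <<'E'
from fit import *
np.set_printoptions(precision=4,suppress=True)
s=run();print(s.x,s.fun);v=s.x
print("remaining deg",np.degrees(v[5]-v[4]));np.save("dial.npy",v)
for a in v[4:6]:
    b=np.cos(a)*U+np.sin(a)*Y;print("yaw",np.degrees(np.arctan2(b[1],b[0])))
E
```

```text
[ 0.5112 -0.3021  0.0648  1.7169 -0.9297 -0.5558] [-0.1451  0.1646  0.1418 -0.0169 -1.4002  0.1965 -0.5622  0.6813 -0.0467
 -0.1485 -2.3106  0.0812 -0.0823]
remaining deg 21.426313833239544
yaw -50.86120521278472
yaw -29.36134252294607
```

```bash
cat > ang.py <<'E'
from dial import *
import pickle
def ring(im,st,C,rad,h,a): 
    uv=np.array([P("wrist",pt(C,x,rad,h),st) for x in a],np.float32)
    return cv2.remap(im,uv[None,:,0],uv[None,:,1],cv2.INTER_LINEAR)[0].mean(1)
def meas(im,st,sk):
    # centre from skirt pixel sk at 11 mm height
    o,d=ray("wrist",sk,st);C0=np.array([.515,-.298,.065])+.011*n;q=o+d*((C0-o)@n)/(d@n);C=q-.011*n
    a=np.radians(np.arange(-110,20,.5));out=[]
    for name,rs,h in(("ptr",(.045,.047,.049),.004),("tab",(.058,.062,.066,.07),.002)):
        v=np.mean([ring(im,st,C,r_,h,a) for r_ in rs],0);w=np.clip(150-v,0,None)
        k=np.argmax(np.convolve(w,np.ones(13),"same"));s=slice(max(k-14,0),k+15)
        out.append(np.degrees((w[s]*a[s]).sum()/w[s].sum()));print(name,round(out[-1],2),"min",v.min().round())
    print("C",C.round(4),"remaining cw",round(out[0]-out[1],2));return C
E
python3 - <<'E'
from ang import *
im=cv2.imread("pics/w6.png");st=pickle.load(open("w6.pkl","rb"))
for du in((0,0),(2,0),(0,2)): meas(im,st,(217+(205+du[0]*3)*.325-.33,27+(194+du[1]*3)*.325-.33))
E
```

```text
ptr -41.92 min 45.0
tab -61.49 min 80.0
C [ 0.5181 -0.2955  0.0662] remaining cw 19.57
ptr -44.85 min 49.0Traceback (most recent call last):
  File "<stdin>", line 3, in <module>
  File "ang.py", line 11, in meas
    v=np.mean([ring(im,st,C,r_,h,a) for r_ in rs],0);w=np.clip(150-v,0,None)
               ~~~~^^^^^^^^^^^^^^^^
  File "ang.py", line 4, in ring
    uv=np.array([P("wrist",pt(C,x,rad,h),st) for x in a],np.float32)
                 ~^^^^^^^^^^^^^^^^^^^^^^^^^^
  File "h.py", line 4, in P
    c=eyes.get_calibration(cam);X=np.asarray(X,float)
ValueError: time passes only in moves, steps and waits
```

About 18–19° remains. I'll go back down, straddle, and turn roughly 17°.

Request:
jog_arm(increments=[[0.8,0,1,0],[1,0,1,0],[1,0,1,0],[1,0,1,0],[1,0,1,0],[0.7,0,0.7,0],[0,0,0.5,0],[0,0,1,0],[0,0,1,0],[0,0,1,0]])

```text
time_s: 28.25
tcp_pos: [0.5058, -0.2976, 0.3126]
ee_rot: [[-0.723, 0.691, 0.001], [0.691, 0.723, -0.0], [-0.001, 0.0, -1.0]]
wrist_force: [-0.1, -0.8, 0.4]
gripper_width: 0.517
gripper_force: 0.0
```

Request:
jog_arm(increments=[[0,0,1,0],[0,0,0.7,0],[0,0,0.3,0],[0,0,0,0],[0,0,0,0]])

```text
time_s: 28.75
tcp_pos: [0.5062, -0.2978, 0.2739]
ee_rot: [[-0.723, 0.691, 0.001], [0.691, 0.723, -0.001], [-0.001, 0.0, -1.0]]
wrist_force: [0.4, 0.7, 0.8]
gripper_width: 0.513
gripper_force: 0.0
```

Request:
jog_arm(increments=[[0,0,0,0],[0,0,0,0],[0,0,0,0],[0,0,0,0],[0,0,0,0]], grip=18)

```text
time_s: 29.25
tcp_pos: [0.5048, -0.2989, 0.2736]
ee_rot: [[-0.723, 0.69, -0.004], [0.691, 0.723, -0.002], [0.001, -0.004, -1.0]]
wrist_force: [-5.4, -8.4, 1.4]
gripper_width: 0.227
gripper_force: 4.9
```

Request:
jog_arm(increments=[[0,0,0,0.6],[0,0,0,0.6],[0,0,0,0.6],[0,0,0,0.6],[0,0,0,0.6],[0,0,0,0.6],[0,0,0,0],[0,0,0,0]])

```text
time_s: 30.05
tcp_pos: [0.5045, -0.2992, 0.2734]
ee_rot: [[-0.497, 0.868, -0.003], [0.868, 0.497, -0.002], [0.0, -0.004, -1.0]]
wrist_force: [-5.1, -7.4, 1.7]
gripper_width: 0.213
gripper_force: 20.7
```

Request:
jog_arm(increments=[[0,0,0,0],[0,0,0,0],[0,0,0,0],[0,0,0,0],[0,0,-0.5,0],[0,0,-1,0],[0,0,-1,0],[0,0,-1,0],[0,0,-1,0],[0,0,-1,0]], grip=45)

```text
time_s: 31.05
tcp_pos: [0.5058, -0.2974, 0.3849]
ee_rot: [[-0.497, 0.868, 0.001], [0.868, 0.497, -0.0], [-0.001, 0.001, -1.0]]
wrist_force: [0.6, -0.1, -0.5]
gripper_width: 0.519
gripper_force: 0.0
```

Request:
jog_arm(increments=[[-0.8,0,-1,0],[-1,0,-1,0],[-1,0,-1,0],[-1,0,-1,0],[-1,0,-1,0],[-0.7,0,-0.7,0],[0,0,0,0],[0,0,0,0]])

```text
time_s: 31.85
tcp_pos: [0.5603, -0.3928, 0.4969]
ee_rot: [[-0.497, 0.868, -0.0], [0.868, 0.497, 0.001], [0.001, 0.0, -1.0]]
wrist_force: [0.8, 0.0, 0.4]
gripper_width: 0.513
gripper_force: 0.0
```

```bash
sed -i 's/^def P(/_C={k:eyes.get_calibration(k) for k in("scene","top","wrist")}\ndef P(/; s/c=eyes.get_calibration(cam)/c=_C[cam]/' h.py
cat >> ang.py <<'E'
def chk(im,st,C):   # angles with a fixed centre; spread over small centre shifts
    for d in((0,0),(.002,0),(-.002,0),(0,.002),(0,-.002)):
        Cd=C+d[0]*U+d[1]*Y;p=P("wrist",Cd+.011*n,st);meas(im,st,p)
E
python3 - <<'E'
from ang import *
im=cv2.imread("pics/w6.png");st=pickle.load(open("w6.pkl","rb"));C=np.array([.518,-.2957,.0655])
print("OLD");chk(im,st,C)
st=sense();im=eyes.capture("wrist");R=np.array(st["ee_rot"]);print("NEW",st["time_s"],st["tcp_pos"],np.degrees(np.arctan2(R[1,0],R[0,0])),st["joints"][5])
cv2.imwrite("pics/w7.png",im);pickle.dump(dict(st),open("w7.pkl","wb"));chk(im,st,C)
E
```

```text
OLD
ptr -42.33 min 60.0
tab -61.83 min 80.0
C [ 0.518  -0.2957  0.0662] remaining cw 19.5
ptr -43.68 min 108.0
tab -63.4 min 80.0
C [ 0.5199 -0.2956  0.0668] remaining cw 19.73
ptr -40.39 min 36.0
tab -60.37 min 80.0
C [ 0.5162 -0.2959  0.0655] remaining cw 19.98
ptr -43.77 min 35.0
tab -62.84 min 80.0
C [ 0.5179 -0.2938  0.0662] remaining cw 19.07
ptr -40.14 min 103.0
tab -61.02 min 79.0
C [ 0.5182 -0.2977  0.0662] remaining cw 20.88
NEW 31.85 [ 0.56029275 -0.39276491  0.49692083] 119.77690922964815 -128.68553070862475
ptr -62.04 min 37.0
tab -61.32 min 80.0
C [ 0.518  -0.2958  0.0662] remaining cw -0.71
ptr -64.33 min 35.0
tab -62.86 min 80.0
C [ 0.5199 -0.2956  0.0668] remaining cw -1.48
ptr -59.79 min 31.0
tab -59.8 min 80.0
C [ 0.5161 -0.2959  0.0655] remaining cw 0.02
ptr -62.99 min 30.0
tab -62.25 min 81.0
C [ 0.5179 -0.2938  0.0662] remaining cw -0.74
ptr -60.65 min 47.0
tab -60.46 min 81.0
C [ 0.5182 -0.2978  0.0662] remaining cw -0.18
```

The angles agree within about 1°. I'll use the last picture to check the alignment and the weight.

```bash
python3 - <<'E'
from ang import *
im=cv2.imread("pics/w7.png");st=pickle.load(open("w7.pkl","rb"));C=np.array([.518,-.2957,.0655])
p=P("wrist",pt(C,np.radians(-61),.045,.004),st);x,y=int(p[0]-35),int(p[1]-35);print(x,y)
s=eyes.capture("scene")
f=lambda z:cv2.resize(z,(400,400),interpolation=cv2.INTER_CUBIC)
cv2.imwrite("pics/c7.png",np.hstack([f(im[y:y+70,x:x+70]),f(s[150:270,190:310])]))
for c in("scene","top"):
    print(c,[(np.round(q["centre"],3).tolist(),round(q["conf"],2)) for q in (eyes.capture(c) is not None and eyes.spot_in(c,"big_weight"))][:5])
E
```

```text
252 93
scene [([0.512, -0.121, 0.127], 0.87), ([0.48, 0.431, 0.056], 0.86), ([0.351, 0.36, 0.055], 0.79), ([0.587, 0.426, 0.054], 0.78)]
top [([0.34, 0.349, 0.057], 0.75), ([0.464, 0.411, 0.057], 0.73), ([0.574, 0.413, 0.053], 0.68), ([0.495, -0.126, 0.132], 0.59)]
```

View pics/c7.png

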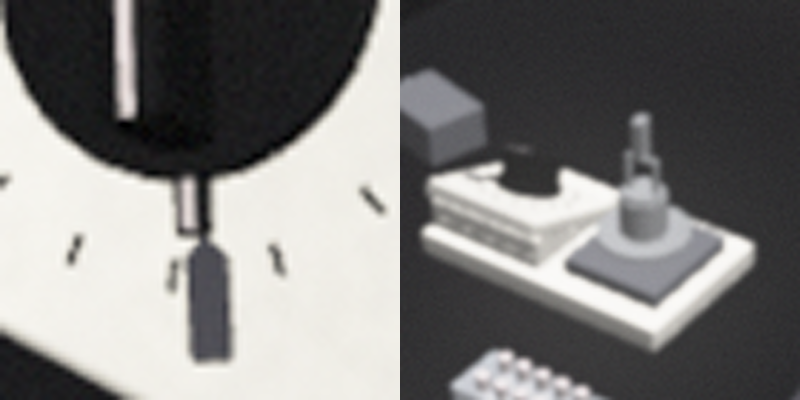

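The weight stands upright, centred on the pan. The pointer nose (white face at (188,235), dark side to 211) meets the tab tip at (205,240). The side parallax makes a 1–2° overshoot possible, so I'll look once more from the plane that holds the knob's axis and the pointer, where height causes no bias.

Request:
jog_arm(increments=[[0,-0.8,0,0],[0,-1,0,0],[0,-1,0,0],[0,-1,0,0],[0,-1,0,0],[0,-1,0,0],[0,0,0,0],[0,0,0,0],[0,0,0,0]])

```text
time_s: 33.05
tcp_pos: [0.4599, -0.4507, 0.497]
ee_rot: [[-0.497, 0.868, 0.0], [0.868, 0.497, 0.0], [0.0, 0.0, -1.0]]
wrist_force: [0.1, -0.0, 0.3]
gripper_width: 0.517
gripper_force: 0.0
```

```bash
python3 - <<'E'
from ang import *
st=sense();im=eyes.capture("wrist");print(st["time_s"],st["tcp_pos"],st["joints"][5])
cv2.imwrite("pics/w8.png",im);pickle.dump(dict(st),open("w8.pkl","wb"));C=np.array([.518,-.2957,.0655])
chk(im,st,C)
a=np.radians(np.arange(-80,-40,1.));print(np.degrees(a).round().astype(int))
for r_,h in((.046,.004),(.048,.004),(.050,.004),(.053,.003),(.055,.003),(.058,.003),(.066,.002)): print(r_,ring(im,st,C,r_,h,a).round().astype(int))
for k in(.030,.033): print("bar line",k,ring(im,st,C,k,.046,a).round().astype(int)) 
E
```

```text
33.05 [ 0.45993481 -0.45073292  0.49702743] -120.15129974076869
ptr -62.87 min 48.0
tab -61.01 min 80.0
C [ 0.5179 -0.2958  0.0661] remaining cw -1.86
ptr -64.89 min 56.0
tab -62.53 min 80.0
C [ 0.5197 -0.2957  0.0668] remaining cw -2.36
ptr -60.59 min 41.0
tab -59.52 min 80.0
C [ 0.516  -0.296   0.0654] remaining cw -1.07
ptr -63.74 min 47.0
tab -61.93 min 80.0
C [ 0.5177 -0.2938  0.0661] remaining cw -1.81
ptr -61.43 min 63.0
tab -60.12 min 80.0
C [ 0.518  -0.2978  0.0661] remaining cw -1.32
[-80 -79 -78 -77 -76 -75 -74 -73 -72 -71 -70 -69 -68 -67 -66 -65 -64 -63
 -62 -61 -60 -59 -58 -57 -56 -55 -54 -53 -52 -51 -50 -49 -48 -47 -46 -45
 -44 -43 -42 -41]
0.046 [238 237 237 237 237 237 236 236 236 236 234 225 185 113  82 145 201 225
 202  69  69 133 232 236 236 235 235 236 236 235 236 236 236 235 235 235
 235 235 235 236]
0.048 [237 237 237 236 237 238 238 238 238 238 237 233 199 130  51 107 176 214
 195  69  73 143 236 235 236 236 235 236 236 236 236 235 236 236 235 235
 235 235 235 236]
0.05 [237 237 237 237 238 238 238 238 239 239 238 236 218 178  95 106 124 128
 102  74 105 170 23
[... 408 characters left out ...]
37]
0.058 [240 240 240 240 240 240 239 239 239 231 160 130 188 231 184 100  82  80
  80  80  80  81  96 151 216 237 238 237 236 235 234 233 190 111 137 236
 236 235 237 238]
0.066 [239 238 238 237 238 238 238 237 237 236 236 237 237 238 232 155  94  82
  80  83  82  80  96 168 232 234 234 235 234 235 233 233 233 233 234 235
 236 236 235 235]
bar line 0.03 [ 26  25  24  21  19  21  23  26  28  29  32  52  80 144 195 214 218 195
 151  79  45  45  46  49  45  38  33  26  25  26  30  35  34  33  33  34
  33  34  33  33]
bar line 0.033 [ 30  29  27  25  20  11  13  21  24  26  23  29  51  95 156 184 204 179
 141  62  29  29  31  34  31  27  23  24  27  31  36  32  32  34  35  35
  33  32  34  36]
```

In the unbiased view the nose centre is at −63.1° and the tab at −61.1°, an overshoot of about 2°. The bar's horizontal yaw (−60.3°) equals the tool's yaw at release, so closing on the bar aligns it with the pads. I'll regrasp with the tool turned back 1.8°.

Request:
jog_arm(increments=[[0.8,0.8,0.4,0],[1,1,0.8,0],[1,1,1,0],[1,1,1,0],[1,1,1,0],[0.7,1,1,0],[0,0,1,0],[0,0,1,0],[0,0,1,0],[0,0,0.5,-0.4]], grip=45)

```text
time_s: 34.1
tcp_pos: [0.5061, -0.2967, 0.321]
ee_rot: [[-0.526, 0.85, -0.003], [0.85, 0.526, 0.001], [0.003, -0.002, -1.0]]
wrist_force: [-0.2, 0.9, 0.2]
gripper_width: 0.514
gripper_force: 0.0
```

Request:
jog_arm(increments=[[0,0,1,0],[0,0,0.8,0],[0,0,0.5,0],[0,0,0.2,0],[0,0,0,0],[0,0,0,0]])

```text
time_s: 34.7
tcp_pos: [0.5063, -0.2977, 0.2739]
ee_rot: [[-0.525, 0.851, 0.001], [0.851, 0.525, -0.001], [-0.001, 0.001, -1.0]]
wrist_force: [0.4, 0.2, 0.0]
gripper_width: 0.517
gripper_force: 0.0
```

```bash
python3 - <<'E'
from dial import *
st=sense();R=np.array(st["ee_rot"]);print(st["time_s"],st["tcp_pos"],np.degrees(np.arctan2(R[1,0],R[0,0])),R.T@(np.array([.5058,-.2977,.273])-st["tcp_pos"]),st["wrist_force"])
E
```

```text
34.7 [ 0.50625334 -0.29765426  0.27387633] 121.64208025956832 [ 0.00019995 -0.00041063  0.00087577] [0.37877828 0.19828247 0.04945237]
```

Request:
jog_arm(increments=[[0,0,0,0],[0,0,0,0],[0,0,0,0],[0,0,0,0],[0,0,0,0],[0,0,0,0],[0,0,0,0]], grip=16)

```text
time_s: 35.4
tcp_pos: [0.5043, -0.2988, 0.2734]
ee_rot: [[-0.524, 0.852, -0.004], [0.852, 0.524, -0.001], [0.001, -0.004, -1.0]]
wrist_force: [-5.8, -6.5, 3.1]
gripper_width: 0.209
gripper_force: 28.4
```

Request:
jog_arm(increments=[[0,0,0,0],[0,0,0,0],[0,0,0,0],[0,0,0,0],[0,0,-0.5,0],[0,0,-1,0],[0,0,-1,0],[0,0,-1,0],[0,0,-1,0],[0,0,-1,0]], grip=45)

```text
time_s: 36.4
tcp_pos: [0.5058, -0.2974, 0.3849]
ee_rot: [[-0.525, 0.851, 0.001], [0.851, 0.525, -0.0], [-0.001, 0.001, -1.0]]
wrist_force: [0.8, 0.2, 0.8]
gripper_width: 0.511
gripper_force: 0.0
```

Request:
jog_arm(increments=[[-0.8,-0.8,-1,0],[-1,-1,-1,0],[-1,-1,-1,0],[-1,-1,-1,0],[-1,-1,-1,0],[-0.7,-1,-0.7,0],[0,0,0,0],[0,0,0,0],[0,0,0,0]])

```text
time_s: 37.3
tcp_pos: [0.4649, -0.4514, 0.4967]
ee_rot: [[-0.525, 0.851, -0.001], [0.851, 0.525, 0.001], [0.001, -0.0, -1.0]]
wrist_force: [-0.2, -0.3, -0.4]
gripper_width: 0.515
gripper_force: 0.0
```

```bash
cat > prof.py <<'E'
from ang import *
st=sense();im=eyes.capture("wrist");print(st["time_s"],st["tcp_pos"])
C=np.array([.518,-.2957,.0655])
chk(im,st,C)
a=np.radians(np.arange(-74,-50,1.));print(np.degrees(a).round().astype(int))
for r_,h in((.048,.004),(.050,.004),(.058,.003),(.066,.002)): print(r_,ring(im,st,C,r_,h,a).round().astype(int))
cv2.imwrite("pics/w9.png",im);pickle.dump(dict(st),open("w9.pkl","wb"))
E
python3 prof.py
```

```text
37.3 [ 0.46487389 -0.45136531  0.49665507]
ptr -63.64 min 44.0
tab -61.04 min 80.0
C [ 0.5179 -0.2958  0.0661] remaining cw -2.6
ptr -65.43 min 69.0
tab -62.55 min 81.0
C [ 0.5197 -0.2957  0.0668] remaining cw -2.88
ptr -61.56 min 40.0
tab -59.54 min 80.0
C [ 0.516  -0.296   0.0654] remaining cw -2.02
ptr -64.86 min 53.0
tab -61.96 min 80.0
C [ 0.5177 -0.2939  0.0661] remaining cw -2.9
ptr -61.77 min 73.0
tab -60.1 min 80.0
C [ 0.518  -0.2978  0.0661] remaining cw -1.66
[-74 -73 -72 -71 -70 -69 -68 -67 -66 -65 -64 -63 -62 -61 -60 -59 -58 -57
 -56 -55 -54 -53 -52 -51]
0.048 [237 237 238 238 237 235 226  95  58 119 207 215 165  78  82 152 212 236
 236 236 236 236 237 237]
0.05 [237 239 239 239 239 238 231 176 101  88  96  88  72  55 105 179 225 237
 237 236 236 236 237 237]
0.058 [240 240 238 232 176 133 191 229 190 121  82  81  80  81  81  82  99 156
 218 236 237 236 236 235]
0.066 [238 238 237 236 237 236 237 238 232 174 103  82  81  81  81  82 104 180
 227 235 234 235 235 235]
```

The squeeze alone didn't move the knob, so I'll grip it aligned and turn it back under grip by about 2°.

Request:
jog_arm(increments=[[0.8,0.8,0.4,0],[1,1,0.8,0],[1,1,1,0],[1,1,1,0],[1,1,1,0],[0.7,1,1,0],[0,0,1,0],[0,0,1,0],[0,0,1,0],[0,0,0.5,0.45]], grip=45)

```text
time_s: 38.35
tcp_pos: [0.5055, -0.2963, 0.3209]
ee_rot: [[-0.494, 0.87, -0.004], [0.87, 0.494, 0.002], [0.003, -0.002, -1.0]]
wrist_force: [0.1, 0.8, 0.7]
gripper_width: 0.515
gripper_force: 0.0
```

Request:
jog_arm(increments=[[0,0,1,0],[0,0,0.8,0],[0,0,0.5,0],[0,0,0.2,0],[0,0,0,0],[0,0,0,0]])

```text
time_s: 38.95
tcp_pos: [0.5061, -0.2976, 0.2739]
ee_rot: [[-0.494, 0.87, 0.001], [0.87, 0.494, -0.001], [-0.001, 0.001, -1.0]]
wrist_force: [0.3, -0.4, 0.8]
gripper_width: 0.519
gripper_force: 0.0
```

Request:
jog_arm(increments=[[0,0,0,0],[0,0,0,0],[0,0,0,0],[0,0,0,0],[0,0,0,0],[0,0,0,0],[0,0,0,0]], grip=16)

```text
time_s: 39.65
tcp_pos: [0.5043, -0.2988, 0.2733]
ee_rot: [[-0.493, 0.87, -0.005], [0.87, 0.493, -0.001], [0.002, -0.004, -1.0]]
wrist_force: [-4.8, -4.5, 2.1]
gripper_width: 0.212
gripper_force: 28.2
```

Request:
jog_arm(increments=[[0,0,0,-0.2],[0,0,0,-0.2],[0,0,0,-0.2],[0,0,0,0],[0,0,0,0],[0,0,0,0]])

```text
time_s: 40.25
tcp_pos: [0.5041, -0.2988, 0.2734]
ee_rot: [[-0.533, 0.846, -0.004], [0.846, 0.533, -0.001], [0.002, -0.004, -1.0]]
wrist_force: [-6.3, -4.1, 3.6]
gripper_width: 0.211
gripper_force: 28.5
```

```bash
python3 - <<'E'
from dial import *
st=sense();R=np.array(st["ee_rot"]);print(st["time_s"],st["tcp_pos"],np.degrees(np.arctan2(R[1,0],R[0,0])),st["wrist_force"],st["moment"],st["gripper_force"])
E
```

```text
40.25 [ 0.50414976 -0.29875309  0.27341834] 122.23515890849518 [-6.34842001 -4.11564267  3.58329748] [-1.42468152  1.27997869 -0.05482107] 28.52873903917498
```

Request:
jog_arm(increments=[[0,0,0,0],[0,0,0,0],[0,0,0,0],[0,0,0,0],[0,0,-0.5,0],[0,0,-1,0],[0,0,-1,0],[0,0,-1,0],[0,0,-1,0],[0,0,-1,0]], grip=45)

```text
time_s: 41.25
tcp_pos: [0.5059, -0.2975, 0.3849]
ee_rot: [[-0.535, 0.845, 0.001], [0.845, 0.535, -0.0], [-0.001, 0.001, -1.0]]
wrist_force: [0.6, -0.4, 0.4]
gripper_width: 0.517
gripper_force: 0.0
```

Request:
jog_arm(increments=[[-0.8,-0.8,-1,0],[-1,-1,-1,0],[-1,-1,-1,0],[-1,-1,-1,0],[-1,-1,-1,0],[-0.7,-1,-0.7,0],[0,0,0,0],[0,0,0,0],[0,0,0,0]])

```text
time_s: 42.15
tcp_pos: [0.4667, -0.4519, 0.4966]
ee_rot: [[-0.535, 0.845, -0.001], [0.845, 0.535, 0.001], [0.001, -0.0, -1.0]]
wrist_force: [-0.1, 0.2, -0.5]
gripper_width: 0.52
gripper_force: 0.0
```

```bash
python3 prof.py
```

```text
42.15 [ 0.46673667 -0.45185923  0.49663601]
ptr -62.69 min 41.0
tab -61.05 min 80.0
C [ 0.5179 -0.2958  0.0661] remaining cw -1.64
ptr -64.76 min 53.0
tab -62.56 min 80.0
C [ 0.5197 -0.2957  0.0668] remaining cw -2.2
ptr -60.55 min 50.0
tab -59.56 min 80.0
C [ 0.516  -0.296   0.0654] remaining cw -0.99
ptr -63.94 min 47.0
tab -61.97 min 80.0
C [ 0.5177 -0.2939  0.0661] remaining cw -1.97
ptr -61.01 min 67.0
tab -60.16 min 80.0
C [ 0.518  -0.2978  0.0661] remaining cw -0.85
[-74 -73 -72 -71 -70 -69 -68 -67 -66 -65 -64 -63 -62 -61 -60 -59 -58 -57
 -56 -55 -54 -53 -52 -51]
0.048 [237 238 238 238 238 233 208 160  77 118 174 220 211 108  60 118 213 236
 236 235 236 236 236 236]
0.05 [238 239 239 239 239 236 225 182 114  88  96  98  69  69  98 160 224 237
 236 236 235 236 237 237]
0.058 [239 240 239 231 185 113 199 227 188 108  76  80  82  82  79  83  89 138
 214 237 237 237 237 236]
0.066 [238 238 238 237 237 237 237 237 233 184  87  81  80  82  81  82  89 149
 234 234 234 236 236 235]
```

Overshoot is down to about 1.5°. I'll do one more small correction of the same kind, allowing for the roughly 2° of grip compliance I saw.

Request:
jog_arm(increments=[[0.8,0.8,0.4,0],[1,1,0.8,0],[1,1,1,0],[1,1,1,0],[1,1,1,0],[0.7,1,1,0],[0,0,1,0],[0,0,1,0],[0,0,1,0],[0,0,0.5,0.45]], grip=45)

```text
time_s: 43.2
tcp_pos: [0.5055, -0.2963, 0.3209]
ee_rot: [[-0.504, 0.864, -0.004], [0.864, 0.504, 0.002], [0.003, -0.002, -1.0]]
wrist_force: [-0.4, 0.5, 0.9]
gripper_width: 0.515
gripper_force: 0.0
```

Request:
jog_arm(increments=[[0,0,1,0],[0,0,0.8,0],[0,0,0.5,0],[0,0,0.2,0],[0,0,0,0],[0,0,0,0]])

```text
time_s: 43.8
tcp_pos: [0.5061, -0.2976, 0.2739]
ee_rot: [[-0.504, 0.864, 0.001], [0.864, 0.504, -0.001], [-0.001, 0.001, -1.0]]
wrist_force: [-0.7, 0.0, 0.6]
gripper_width: 0.514
gripper_force: 0.0
```

Request:
jog_arm(increments=[[0,0,0,0],[0,0,0,0],[0,0,0,0],[0,0,0,0],[0,0,0,0],[0,0,0,0],[0,0,0,0]], grip=16)

```text
time_s: 44.5
tcp_pos: [0.5043, -0.2988, 0.2733]
ee_rot: [[-0.504, 0.864, -0.005], [0.864, 0.504, -0.001], [0.001, -0.004, -1.0]]
wrist_force: [-6.1, -5.3, 3.3]
gripper_width: 0.207
gripper_force: 28.0
```

Request:
jog_arm(increments=[[0,0,0,-0.2],[0,0,0,-0.2],[0,0,0,-0.2],[0,0,0,-0.2],[0,0,0,0],[0,0,0,0],[0,0,0,0]])

```text
time_s: 45.2
tcp_pos: [0.5041, -0.2987, 0.2735]
ee_rot: [[-0.557, 0.831, -0.004], [0.831, 0.557, -0.001], [0.002, -0.004, -1.0]]
wrist_force: [-6.5, -4.2, 3.2]
gripper_width: 0.205
gripper_force: 28.6
```

Request:
jog_arm(increments=[[0,0,0,0],[0,0,0,0],[0,0,0,0],[0,0,0,0],[0,0,-0.5,0],[0,0,-1,0],[0,0,-1,0],[0,0,-1,0],[0,0,-1,0],[0,0,-1,0]], grip=45)

```text
time_s: 46.2
tcp_pos: [0.5059, -0.2974, 0.3849]
ee_rot: [[-0.558, 0.83, 0.001], [0.83, 0.558, -0.0], [-0.001, 0.001, -1.0]]
wrist_force: [-0.6, 0.3, -1.0]
gripper_width: 0.512
gripper_force: 0.0
```

Request:
jog_arm(increments=[[-0.8,-0.8,-1,0],[-1,-1,-1,0],[-1,-1,-1,0],[-1,-1,-1,0],[-1,-1,-1,0],[-0.7,-1,-0.7,0],[0,0,0,0],[0,0,0,0],[0,0,0,0]])

```text
time_s: 47.1
tcp_pos: [0.4711, -0.4529, 0.4966]
ee_rot: [[-0.558, 0.83, -0.001], [0.83, 0.558, 0.001], [0.001, -0.0, -1.0]]
wrist_force: [0.1, -0.5, -0.5]
gripper_width: 0.521
gripper_force: 0.0
```

```bash
python3 prof.py; python3 - <<'E'
from h import *
eyes.capture("scene");eyes.capture("top")
for c in("scene","top"):
    for nme in("big_weight","small_weight"): print(c,nme,[(np.round(q["centre"],3).tolist(),round(q["conf"],2)) for q in eyes.spot_in(c,nme)][:5])
E
```

```text
47.1 [ 0.47107856 -0.45288416  0.49664795]
ptr -61.43 min 63.0
tab -61.1 min 78.0
C [ 0.5179 -0.2958  0.0661] remaining cw -0.32
ptr -63.62 min 78.0
tab -62.64 min 78.0
C [ 0.5198 -0.2957  0.0668] remaining cw -0.98
ptr -59.24 min 55.0
tab -59.61 min 79.0
C [ 0.516  -0.296   0.0654] remaining cw 0.37
ptr -62.58 min 53.0
tab -62.0 min 77.0
C [ 0.5177 -0.2939  0.0661] remaining cw -0.58
ptr -60.26 min 95.0
tab -60.22 min 79.0
C [ 0.518  -0.2978  0.0661] remaining cw -0.04
[-74 -73 -72 -71 -70 -69 -68 -67 -66 -65 -64 -63 -62 -61 -60 -59 -58 -57
 -56 -55 -54 -53 -52 -51]
0.048 [237 238 238 238 237 238 236 228 156  95  84 159 195 197 160  77  89 154
 235 236 236 235 236 235]
0.05 [239 240 239 239 239 238 237 233 205 141  69  55  54  59  93 103 140 192
 237 237 237 237 236 236]
0.058 [239 240 239 230 165 139 188 232 192  94  80  79  81  81  81  82  94 138
 211 237 237 237 236 236]
0.066 [238 237 237 237 236 237 237 238 235 196  72  82  81  83  81  82  97 160
 234 234 235 235 235 234]
scene big_weight [([0.482, 0.432, 0.055], 0.92), ([0.513, -0.122, 0.129], 0.85), ([0.352, 0.359, 0.055], 0.84), ([0.587, 0.426, 0.053], 0.59)]
scene small_weight [([0.516, -0.29, 0.088], 0.65), ([0.532, 0.171, 0.184], 0.54)]
top big_weight [([0.493, -0.124, 0.127], 0.68), ([0.337, 0.349, 0.056], 0.62), ([0.465, 0.411, 0.054], 0.55), ([0.575, 0.417, 0.054], 0.53)]
top small_weight [([0.518, 0.166, 0.187], 0.48)]
```

The pointer and index now agree within about 0.4°. The big weight stands on the pan, the small one still hangs, and the robot is clear of everything. I'm handing in the job.

```bash
python3 -c "
from station import r
print(r.finish_job())"
```

```text
the job is handed in; nothing more can be done
None
```

I set the big weight upright in the middle of the pan and let go of it. I then turned the dial clockwise to the index tab, overshot by about 2° and turned it back. The pointer now measures within about half a degree of the tab. The small weight still hangs, and the job is handed in at about 47 s with the robot clear; no result was returned.

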